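Set the delivery robot's wheel with its valve at the top

ROBOT

A 7-joint arm with a two-finger parallel gripper is mounted at the origin on the work surface. World frame = base frame: x ahead of the robot, y to its left, z up, the work surface at z = 0. Lengths are in m, angles in rad, forces in N, time in s.
With the tool pointing down it reaches from about 0.4 to 0.875 m from the base axis. Payload 19.3 kg.
Tool frame: the origin (TCP) lies where the fingers leave the gripper's body, on its centre line; the fingertips stand 73 mm ahead of it and the grasp point (between the pads) lies 54 mm ahead of it; z points along the fingers, y is the line along which they close (so a half turn about z gives the same grasp; the last joint's range is limited). The gripper opens to 85 mm and grips with 20 to 120 N. Pads are 22 mm wide; open, the fingers measure 114 mm over their backs; the gripper's body (76 mm by 85 mm) begins 54 mm behind the grasp point. The pads swing forward as they close: fully open they stand 13 mm farther back than shut.
Start: joints at [1.176, 0.521, -0.036, 1.599, 0.021, 1.021, -0.113], TCP at [0.199, -0.592, 0.304] pointing down, gripper open.
Joint ranges: [-2.91, 2.91], [-0.3, 2.13], [-1.5, 1.42], [0.17, 2.43], [-1.26, 4.41], [0.16, 1.93], [-2.52, 2.52]. Speed limits (rad/s): [1.89, 1.89, 2.39, 2.39, 3.01, 3.01, 3.01].

INTERFACE

Orientations are given as a unit quaternion [x, y, z, w].
In Python, from plant import env, cams gives the robot as it stands.
- The arm moves only by the tool play_rows, never from a script. Its argument "targets" is a list of rows, each a list of 5 numbers: the opening, from -1 (shut) to 1 (fully open), then the shift along the tool's x, y, z each as a share of 0.2 m, from -1 to 1, then the turn about the tool's z as a share of 180 degrees, from -1 to 1. In form: [[grip, x, y, z, roll], ...]. A call has 1 to 12 rows; each row is the pose to reach, as a shift and turn from the pose commanded when the call began, along the tool's axes at that moment, turning the shorter way round; what a row does not reach only later rows make up. A row lasts 1/12 s, in which the tool goes at most 41.7 mm and 7.16 degrees, less where a joint would pass 70% of its speed; a pose out of reach is approached as far as the arm can. A call with a number of a shift or a turn outside -1 to 1 is refused whole. A call with a gripper value outside its range is refused whole. The fingers move at their own pace and stop on an object; the grip force is fixed at half the most. Time passes only in rows, so rows that repeat a pose let the fingers close. It gives the time, the measured TCP pose, the force, the opening and the grip force at its end, in the units of the state.
- env.observe(): the state, without advancing time (a new reading comes with each control period).
- cams.capture(name): name is "scene" or "top" or "wrist"; returns a dict with "img" (480x640x3 uint8, red, green, blue), "z_map" (480x640 float32, m along the optical axis (not along the pixel's ray), 0 where there is no reading), "fov_y" (degrees; the focal length in pixels is half the picture's height over the tangent of half this angle, whatever the lens; pixels are square), "cx", "cy" (the principal point, pixels), "k1" (the pictures are not rectified: a ray, as slopes to the right and down, at radius r is drawn at 1 + k1 r^2 times it, then the intrinsics apply), "eye" and "attitude" of the camera in the world. Camera axes: x right, y up, looking along -z (the intrinsics and any distortion apply to the point x, -y, -z); pixel columns grow to the right and rows downward; lengths in m; the calibration is good to about 2 mm. A picture is of the moment at which its call begins.
- env.job_done(): hands the job in; it is judged then, once.
The state is a dict: "time": time; "qpos": joint angles; "dq": joint speeds; "joint_torque": joint torques, N m; "eef_pos": TCP position; "tool_rot": TCP orientation; "contact_force": force on the tool from outside, world axes, zero at the start; "wrist_torque": the same for the moment, N m; "opening": finger opening in m; "finger_force": force on a finger pad.
Only numpy, scipy, OpenCV 4.12 (cv2) and the standard library are available. Lean on these libraries where they do the work, as an engineer would, in place of code of your own. Each camera call takes 0.05 s, during which the arm holds its last target. There are 200 camera calls.

TASK

Before the wheel's speed sensor is zeroed, the wheel on the tilted bench stand must be set with its valve stem at the very top, in line with the stand's pointer. Push the spokes round with a fingertip, one after another and either way round, until it is there, without giving the wheel a fast spin. Push on the spokes only, keeping off the rubber tyre and the valve stem, and leave everything else on the bench where it is.

Things in the scene. Friction and masses are not known exactly. Their poses are not given: they have to be found in the camera images.
- stand: the stand, fixed. Origin: centre of the underside of its base plate (310 x 380 x 12 mm); z up. The wheel's face looks up and towards the stand's +x, its plane 35 degrees from level: in the stand's frame the outward normal is (0.574, 0, 0.819), uphill in the wheel's plane is (-0.819, 0, 0.574), so the wheel's top is on the stand's -x side
- wheel (a joint): angle q of the wheel (rad): 0 or a multiple of 2 pi has the valve at the top; positive is counter-clockwise looking onto the face. The valve lies cos(q) uphill and -sin(q) along the stand's +y. Turns freely both ways (+-13), starts about half a turn off; stiff bearing (0.2 N m), stays where it is left
- hub (a point): fixed point on the axle in the middle plane of the spokes. Hub cap (32 mm diameter) and axle end stand 32 mm out from it along the normal. Five straight aluminium spokes, 12 mm wide, 8 mm thick, run from the hub (radius 27 mm) to the rim (inner radius 94 mm), at 36, 108, 180, 252 and 324 degrees from the valve; 40 mm behind them is free in the uphill half
- strut_left (a point): outer end of the strut on the stand's +y side. Two fixed steel struts, 12 mm diameter, run 18 mm in front of the spokes (along the normal, centre to centre) from the hub cap outwards, each 75 degrees from uphill, to posts outside the tyre. Fingers cannot pass them; the open uphill sector between them is the roomiest place to push
- strut_right (a point): outer end of the strut on the stand's -y side, likewise
- pointer (a point): tip of the stand's fixed pointer, at the top just beyond the tyre, on a mast up to 240 mm high
- valve_tip (a point): inner end of the brass valve stem, which points from the rim towards the hub: up to 11 mm thick, 24 mm long, its tip 72 mm from the axle, 12 mm behind the middle plane of the spokes, midway between two spokes; moves with the wheel
- tyre: the black rubber tyre on the wheel, 300 mm outside diameter, 44 mm thick (inner radius 106 mm), origin at the wheel's centre on the axle, 12 mm behind the spokes' middle plane; not to be touched
- valve: the valve stem as a body, origin at the wheel's centre on the axle; not to be touched
- multimeter: a yellow handheld multimeter lying flat, 180 x 88 x 44 mm; not part of the job, leave alone. Origin at its underside
- spanner: a steel spanner, 150 mm long, lying on the stand's base plate under the raised side of the wheel; not part of the job, leave alone. Origin at its underside
- screwdriver: a screwdriver, 190 mm long, lying beside the stand; not part of the job, leave alone. Origin at its underside
- tape_roll: a black roll of tape lying flat, 84 mm across, 19 mm high; not part of the job, leave alone. Origin at its underside
- jar: a small clear jar, 50 mm across, 70 mm high; not part of the job, leave alone. Origin at its underside
- cup: a white cup, 72 mm across, 80 mm high; not part of the job, leave alone. Origin at its underside
- tyre_lever: a grey plastic tyre lever, 120 mm long, lying flat; not part of the job, leave alone. Origin at its underside

How it is judged:
By the outcome, as a careful person would: the job done as asked, in the order asked, and still so for the second after the job is handed in, with the robot touching nothing.
It also fails if it takes over 45 s, if anything falls off the work surface, if the arm or the gripper's body presses on something with over 40 N, if the wrist force passes 120 N, or if a joint passes its speed limit or range.

## Working session

There is one attempt and no reset: what is moved stays moved. The work goes in short steps, Python scripts to look and compute and a tool call to move; the robot and the scene stay as the last step left them, time stands still between calls to the robot, and variables do not carry over. Pictures are saved under pics/ and viewed, at most 10 in all, crops included, and the job is handed in when it is done.

Besides the shell and the picture viewer there is one more tool, called by a JSON object that holds its "name" and its "arguments". play_rows: Moves the arm, as the interface text tells. Its arguments: {"type":"object","properties":{"targets":{"type":"array","items":{"type":"array","items":{"type":"number","minimum":-1,"maximum":1}}}},"required":["targets"]}

```bash
mkdir -p pics; ls; cat > h.py <<'E'
import numpy as np, cv2
from scipy.spatial.transform import Rotation as R
from plant import env, cams
def cap(n,save=None):
    c=cams.capture(n)
    if save: cv2.imwrite('pics/'+save,c['img'][:,:,::-1])
    return c
def K(c):
    f=240/np.tan(np.radians(c['fov_y'])/2)
    return np.array([[f,0,c['cx']],[0,f,c['cy']],[0,0,1.]]),np.array([c['k1'],0,0,0.])
def rot(c):
    a=np.array(c['attitude'],float)
    return R.from_quat(a).as_matrix() if a.size==4 else a.reshape(3,3)
def world(c,uv,z=None):
    k,d=K(c); uv=np.array(uv,float).reshape(-1,2)
    if z is None: z=np.array([c['z_map'][int(round(v)),int(round(u))] for u,v in uv])
    s=cv2.undistortPoints(uv.reshape(-1,1,2),k,d).reshape(-1,2)
    p=np.c_[s[:,0]*z,-s[:,1]*z,-z*np.ones(len(s))]
    return p@rot(c).T+np.array(c['eye'])
def cloud(c):
    v,u=np.mgrid[0:480,0:640]
    return world(c,np.c_[u.ravel(),v.ravel()],c['z_map'].ravel()).reshape(480,640,3)
def proj(c,P):
    k,d=K(c); q=(np.array(P).reshape(-1,3)-np.array(c['eye']))@rot(c)
    q=q*[1,-1,-1]
    return cv2.projectPoints(q.reshape(-1,1,3),np.zeros(3),np.zeros(3),k,d)[0].reshape(-1,2)
E
python3 - <<'E'
from h import *
print(env.observe())
for n in ['scene','top']:
    c=cap(n,n+'0.png'); print(n,c['fov_y'],c['k1'],c['eye'],c['attitude'])
    np.save(n+'.npy',c,allow_pickle=True)
E
```

```text
pics
{'time': 0.0, 'qpos': array([ 1.17578143,  0.52200773, -0.03631977,  1.59999111,  0.021198  ,
        1.02109625, -0.11280096]), 'dq': array([ 1.41080508e-03, -8.50051902e-04, -4.17296646e-05, -1.48659991e-03,
       -1.14132028e-03, -3.04612020e-04,  1.47450535e-06]), 'joint_torque': array([ 4.52768991e-04, -9.27114701e+01,  1.98021054e+00, -3.69945753e+01,
        1.78482989e-02,  7.92047853e-03,  1.27997529e-05]), 'eef_pos': array([ 0.19934642, -0.59209385,  0.30333573]), 'tool_rot': array([ 9.86842246e-01,  1.61685090e-01, -1.30332986e-04, -5.43353193e-04]), 'contact_force': array([ 0.92463529, -0.13014172, -0.01699179]), 'wrist_torque': array([-0.02934932,  0.04316656,  0.01606655]), 'finger_force': 0.0, 'opening': 0.08533135628657244}
scene 46.80770211587451 -0.15876141948469188 [1.13626408 0.66678458 0.77836064] [0.15671464 0.43954797 0.82686468 0.31389951]
top 57.703135092414364 -0.02872355383136404 [0.36155741 0.0135938  1.09808705] [ 0.05546976 -0.078897   -0.69688498  0.71066848]
```

View pics/top0.png

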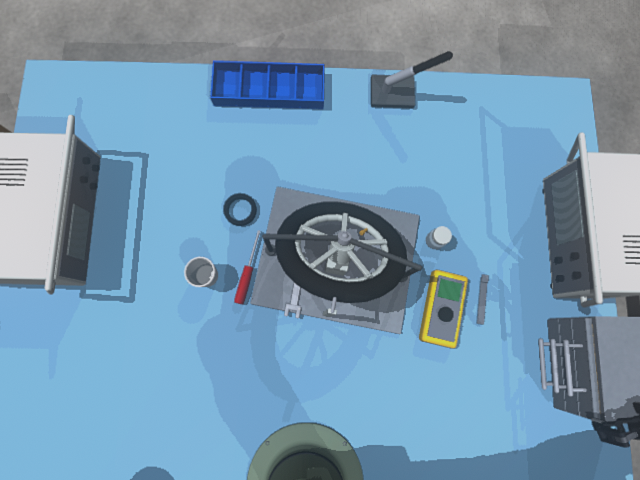

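View pics/scene0.png

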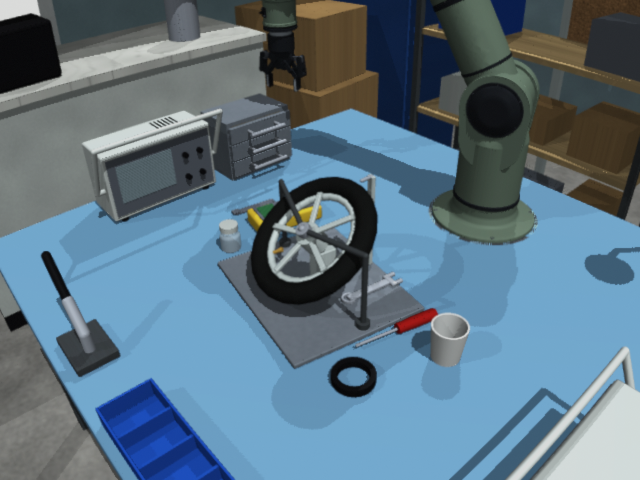

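The top view shows the plate with corners near (277,187), (420,215), (403,333), (250,303), the hub near (344,238), the brass valve near (363,232) on the far side, and the pointer near (333,305). The scene view confirms the spanner, the screwdriver and the cup are on the +y side.

```bash
cat >> h.py <<'E'
def frame(p):
    cx,cy,cz,yaw=p; c,s=np.cos(yaw),np.sin(yaw)
    Rz=np.array([[c,-s,0],[s,c,0],[0,0,1]])
    n=Rz@[.5736,0,.8192]; u=Rz@[-.8192,0,.5736]; l=Rz@[0,1,0]
    return np.array([cx,cy,cz]),n,u,l   # tyre centre, normal, uphill, stand +y
def rim_view(c,p,s=4):
    """rectified image of the spoke plane: up = uphill, right = -(stand y)?  viewed on face"""
    C,n,u,l=frame(p); H=C+.012*n
    g=(np.arange(480)-240)/480*.24
    # looking onto face with uphill up: right = u x n
    r=np.cross(u,n)
    X,Y=np.meshgrid(g,-g); P=H+X[...,None]*r+Y[...,None]*u
    m=proj(c,P.reshape(-1,3)).astype(np.float32).reshape(480,480,2)
    return cv2.remap(c['img'],m[...,0],m[...,1],cv2.INTER_LINEAR)
E
python3 - <<'E'
from h import *
from scipy.optimize import least_squares
T=np.load('top.npy',allow_pickle=True).item();S=np.load('scene.npy',allow_pickle=True).item()
b=world(T,[(277,187),(420,215),(403,333),(250,303)]);print(b)
mid=b.mean(0); ax=b[0]-b[3]+b[1]-b[2]; yaw=np.arctan2(ax[1],ax[0]); print('yaw',yaw,mid)
pts=[]
for c in(T,S):
    P=cloud(c); I=c['img'].max(2)
    m=(c['z_map']>0)&(I<50)&(P[...,2]>.04)&(P[...,2]<.32)&(np.hypot(P[...,0]-mid[0],P[...,1]-mid[1])<.2)
    q=P[m]; print(len(q)); pts.append(q[::max(1,len(q)//2000)])
Q=np.vstack(pts)
def res(p):
    C,n,u,l=frame(p); d=Q-C; h=d@n; rr=np.linalg.norm(d-np.outer(h,n),axis=1)
    return np.hypot(rr-.128,h)-.022
s=least_squares(res,[mid[0],mid[1],.15,yaw],loss='soft_l1',f_scale=.003)
print(s.x,np.median(abs(s.fun)),[np.median(res(s.x)[:2000]),np.median(res(s.x)[2000:])]); np.save('p.npy',s.x)
C,n,u,l=frame(s.x);H=C+.012*n;print('hub',H,'n',n,'u',u,'l',l)
cv2.imwrite('pics/rim0.png',np.hstack([rim_view(T,s.x),rim_view(S,s.x)])[:,:,::-1][:, :, :][::1,::1].repeat(1,0)[:480,:800])
E
```

```text
[[ 7.14402159e-01  8.71519466e-02  9.51591858e-03]
 [ 6.50130055e-01 -2.87817186e-01  4.40440899e-03]
 [ 3.47002998e-01 -2.37839695e-01 -1.29729800e-04]
 [ 4.13847354e-01  1.43324231e-01  1.14455802e-02]]
yaw -0.1740579505170799 [ 0.53134564 -0.07379518  0.00630904]
101
6265
[ 0.53656141 -0.06991634  0.13409242 -0.1824917 ] 0.0012964298408710516 [np.float64(5.4350212857051314e-05), np.float64(-0.0005356863727777276)]
hub [ 0.54333031 -0.07116551  0.14392282] n [ 0.56407511 -0.10409719  0.8192    ] u [-0.80559682  0.14866879  0.5736    ] l [0.18148046 0.98339455 0.        ]
```

View pics/rim0.png

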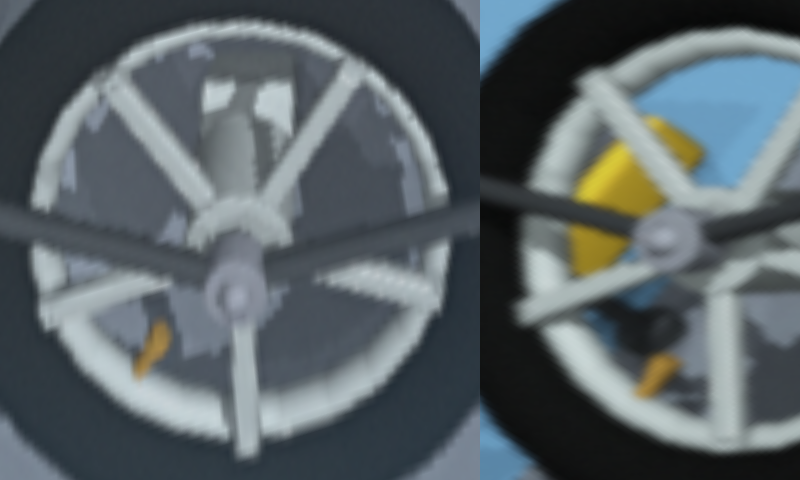

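The face view shows spokes at about +37, -35, +108, 180 and -107 degrees, with the valve at about q = +144 degrees, so I will turn it clockwise. First I move above the uphill sector with the gripper shut.

{"name": "play_rows", "arguments": {"targets": [[-1,0.1,-0.1,-0.49,0],[-1,0.3,-0.3,-0.49,0],[-1,0.6,-0.55,-0.49,0],[-1,0.8,-0.75,-0.49,0],[-1,1,-0.89,-0.49,0],[-1,1,-0.89,-0.49,0],[-1,1,-0.89,-0.49,0],[-1,1,-0.89,-0.49,0]]}}

```text
time: 0.77
eef_pos: [0.3346, -0.3555, 0.4025]
tool_rot: [0.986, 0.164, 0.001, -0.0]
contact_force: [0.8, 0.2, -0.0]
opening: -0.0002
finger_force: 0.0
```

{"name": "play_rows", "arguments": {"targets": [[-1,0.2,-0.2,0,0],[-1,0.4,-0.4,0,0],[-1,0.6,-0.55,0,0],[-1,0.8,-0.75,0,0],[-1,1,-0.89,0,0],[-1,1,-0.89,0,0],[-1,1,-0.89,0,0]]}}

```text
time: 1.35
eef_pos: [0.4668, -0.1225, 0.4019]
tool_rot: [0.986, 0.164, 0.0, -0.001]
contact_force: [0.1, 0.7, 0.1]
opening: -0.0002
finger_force: 0.0
```

{"name": "play_rows", "arguments": {"targets": [[-1,0.1,-0.1,0,-0.04],[-1,0.27,-0.24,0,-0.08],[-1,0.27,-0.24,0,-0.12],[-1,0.27,-0.24,0,-0.16],[-1,0.27,-0.24,0,-0.2],[-1,0.27,-0.24,0,-0.23],[-1,0.27,-0.24,0,-0.27],[-1,0.27,-0.24,0,-0.31],[-1,0.27,-0.24,0,-0.338],[-1,0.27,-0.24,0,-0.338],[-1,0.27,-0.24,0,-0.338]]}}

```text
time: 2.27
eef_pos: [0.5007, -0.0648, 0.4017]
tool_rot: [0.77, 0.638, -0.0, -0.0]
contact_force: [-0.0, 0.2, -0.9]
opening: -0.0002
finger_force: 0.0
```

```bash
cat >> h.py <<'E'
def move(a,b,h):
    """shares of tool shift to put fingertip bottom centre at uphill a, stand-y b, normal h (mm)"""
    C,n,u,l=frame(np.load('p.npy')); H=C+.012*n
    t=H+(a*u+b*l+h*n)/1000+[0,0,.073]
    o=env.observe(); Rt=R.from_quat(o['tool_rot']).as_matrix()
    return np.round(Rt.T@(t-o['eef_pos'])/.2,3)
def where():
    C,n,u,l=frame(np.load('p.npy')); H=C+.012*n
    d=env.observe()['eef_pos']-[0,0,.073]-H
    return np.round([d@u*1000,d@l*1000,d@n*1000],1)
E
python3 - <<'E'
from h import *
c=cap('scene'); np.save('s1.npy',c,allow_pickle=True)
w=cap('wrist')
o=env.observe(); e=o['eef_pos']
# fingers in the scene cloud
P=cloud(c); m=(c['z_map']>0)&(np.hypot(P[...,0]-e[0],P[...,1]-e[1])<.06)&(P[...,2]>.29)&(P[...,2]<.5)
q=P[m]; Rt=R.from_quat(o['tool_rot']).as_matrix(); q=(q-e)@Rt*1000
for z in range(-20,85,8):
    s=q[(q[:,2]>z)&(q[:,2]<z+8)]
    if len(s): print(z,len(s),s[:,0].min().round(),s[:,0].max().round(),s[:,1].min().round(),s[:,1].max().round())
print('maxz',q[:,2].max(),where())
crop=cv2.resize(c['img'][60:340,200:440],None,fx=2,fy=2)
cv2.imwrite('pics/s1.png',cv2.resize(np.hstack([crop[:,:,::-1],cv2.resize(w['img'],(746,560))[:,:,::-1]]),(800,366)))
E
```

```text
-20 243 -10.0 24.0 -58.0 59.0
-12 197 -7.0 23.0 -58.0 60.0
-4 187 -10.0 21.0 -52.0 55.0
4 164 -15.0 20.0 -46.0 47.0
12 163 -11.0 17.0 -40.0 41.0
20 138 -13.0 16.0 -35.0 34.0
28 56 3.0 15.0 -22.0 25.0
36 59 -5.0 14.0 -13.0 14.0
44 61 -8.0 14.0 -12.0 15.0
52 64 -8.0 14.0 -13.0 14.0
60 49 -9.0 15.0 -12.0 13.0
68 19 -8.0 13.0 -5.0 9.0
maxz 73.73161642924318 [141.3  -1.3 126.8]
```

View pics/s1.png

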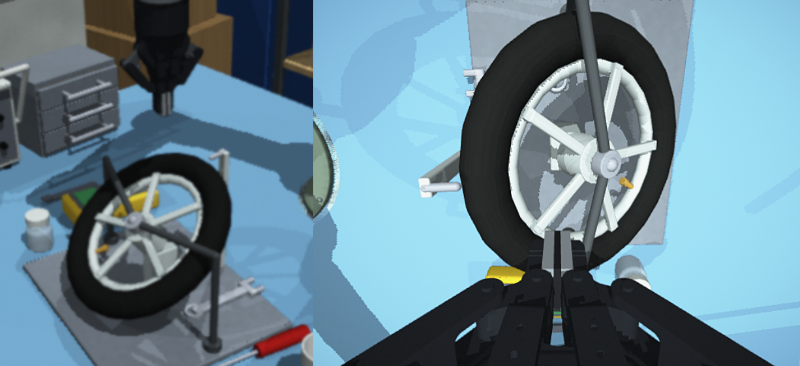

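The picture shows the fingers shut over the wheel; the shut fingertip is about 22 x 26 mm, with the knuckles wide only along tool y (uphill), which leaves room. I descend into the top gap.

```bash
python3 -c "
from h import *
for t in [(53,0,-2),(51,15,-2),(48,30,-2),(44,43,-2),(40,55,-2)]: print(t,move(*t))"
```

```text
(53, 0, -2) [ 0.007 -0.007  0.781]
(51, 15, -2) [0.082 0.001 0.786]
(48, 30, -2) [0.157 0.012 0.795]
(44, 43, -2) [0.222 0.028 0.806]
(40, 55, -2) [0.282 0.045 0.818]
```

{"name": "play_rows", "arguments": {"targets": [[-1,0,-0.01,0.1,0],[-1,0.01,-0.01,0.25,0],[-1,0.01,-0.01,0.4,0],[-1,0.01,-0.01,0.5,0],[-1,0.01,-0.01,0.58,0],[-1,0.01,-0.01,0.64,0],[-1,0.01,-0.01,0.69,0],[-1,0.01,-0.01,0.73,0],[-1,0.01,-0.01,0.76,0],[-1,0.01,-0.01,0.78,0],[-1,0.01,-0.01,0.78,0]]}}

```text
time: 3.28
eef_pos: [0.4991, -0.0622, 0.2455]
tool_rot: [0.769, 0.639, -0.0, -0.0]
contact_force: [-0.8, -0.2, 0.6]
opening: -0.0002
finger_force: 0.0
```

```bash
python3 -c "
from h import *
print(where())
for t in [(51,15,-2),(48,30,-2),(44,43,-2),(40,55,-2)]: print(t,move(*t))"
```

```text
[53.3  0.7 -2.5]
(51, 15, -2) [0.071 0.011 0.005]
(48, 30, -2) [0.146 0.023 0.013]
(44, 43, -2) [0.211 0.039 0.025]
(40, 55, -2) [0.271 0.055 0.036]
```

{"name": "play_rows", "arguments": {"targets": [[-1,0.02,0.003,0.001,0],[-1,0.045,0.007,0.003,0],[-1,0.07,0.011,0.005,0],[-1,0.09,0.014,0.007,0],[-1,0.11,0.017,0.009,0],[-1,0.13,0.02,0.011,0],[-1,0.146,0.023,0.013,0],[-1,0.163,0.027,0.016,0],[-1,0.18,0.031,0.019,0],[-1,0.196,0.035,0.022,0],[-1,0.211,0.039,0.025,0],[-1,0.226,0.043,0.028,0]]}}

```text
time: 4.28
eef_pos: [0.5159, -0.019, 0.2402]
tool_rot: [0.769, 0.639, -0.0, -0.0]
contact_force: [-2.0, -3.6, 0.2]
opening: -0.0001
finger_force: 1.6
```

{"name": "play_rows", "arguments": {"targets": [[-1,0.015,0.004,0.003,0],[-1,0.03,0.008,0.006,0],[-1,0.045,0.012,0.008,0],[-1,0.045,0.012,0.008,0]]}}

```text
time: 4.62
eef_pos: [0.5202, -0.0101, 0.2386]
tool_rot: [0.769, 0.639, 0.0, -0.0]
contact_force: [-0.8, 0.0, -1.4]
opening: 0.0001
finger_force: 0.3
```

```bash
python3 -c "
from h import *
print(where())
S=cap('scene');T=cap('top');p=np.load('p.npy')
cv2.imwrite('pics/r1.png',cv2.resize(np.hstack([rim_view(T,p),rim_view(S,p)])[:,:,::-1],(800,400)))"
```

```text
[40.2 55.8 -1.6]
```

View pics/r1.png

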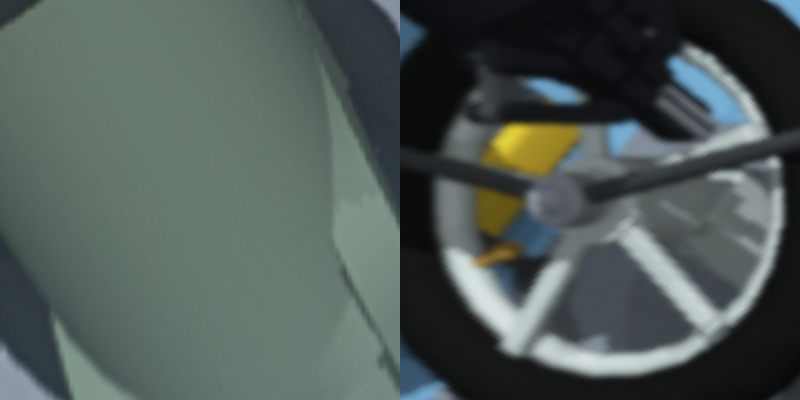

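The face view shows the spokes now at about -67, 5 (hidden), 149 and -138 degrees, so q is about 113. Next is the spoke at 5 degrees, pushed from its other side.

```bash
python3 -c "
from h import *
for t in [(52,-32,-2)]: print(t,move(*t))"
```

```text
(52, -32, -2) [-0.437 -0.049 -0.032]
```

{"name": "play_rows", "arguments": {"targets": [[-1,0,0,-0.1,0],[-1,0,0,-0.22,0],[-1,-0.02,0,-0.25,0],[-1,-0.12,-0.02,-0.25,0],[-1,-0.24,-0.03,-0.25,0],[-1,-0.36,-0.05,-0.25,0],[-1,-0.437,-0.05,-0.25,0],[-1,-0.437,-0.05,-0.22,0],[-1,-0.437,-0.05,-0.16,0],[-1,-0.437,-0.05,-0.1,0],[-1,-0.437,-0.05,-0.05,0],[-1,-0.437,-0.05,-0.03,0]]}}

```text
time: 5.72
eef_pos: [0.4938, -0.0946, 0.2433]
tool_rot: [0.769, 0.639, -0.0, -0.001]
contact_force: [0.3, -0.1, 0.2]
opening: 0.0
finger_force: 0.0
```

```bash
python3 -c "
from h import *
print(where())
for t in [(54,-15,-2),(54,0,-2),(52,14,-2),(48,30,-2),(44,43,-2),(40,55,-2)]: print(t,move(*t))"
```

```text
[ 51.6 -32.1  -3.9]
(54, -15, -2) [ 0.085 -0.005 -0.015]
(54, 0, -2) [ 0.16  -0.005 -0.015]
(52, 14, -2) [ 0.23   0.003 -0.009]
(48, 30, -2) [0.31  0.02  0.003]
(44, 43, -2) [0.375 0.036 0.014]
(40, 55, -2) [0.435 0.052 0.026]
```

{"name": "play_rows", "arguments": {"targets": [[-1,0.02,-0.002,-0.005,0],[-1,0.04,-0.004,-0.01,0],[-1,0.06,-0.005,-0.015,0],[-1,0.08,-0.005,-0.015,0],[-1,0.1,-0.005,-0.015,0],[-1,0.12,-0.005,-0.015,0],[-1,0.14,-0.005,-0.015,0],[-1,0.16,-0.005,-0.015,0],[-1,0.18,-0.003,-0.013,0],[-1,0.2,-0.001,-0.011,0],[-1,0.22,0.002,-0.01,0],[-1,0.24,0.005,-0.007,0]]}}

```text
time: 6.72
eef_pos: [0.504, -0.0479, 0.2462]
tool_rot: [0.769, 0.639, -0.0, 0.0]
contact_force: [-0.8, -4.0, -1.3]
opening: 0.0005
finger_force: 2.1
```

{"name": "play_rows", "arguments": {"targets": [[-1,0.02,0.004,0.003,0],[-1,0.04,0.008,0.006,0],[-1,0.06,0.012,0.009,0],[-1,0.08,0.016,0.012,0],[-1,0.1,0.021,0.015,0],[-1,0.12,0.026,0.018,0],[-1,0.14,0.031,0.022,0],[-1,0.16,0.037,0.026,0],[-1,0.18,0.042,0.03,0],[-1,0.195,0.047,0.033,0],[-1,0.195,0.047,0.033,0]]}}

```text
time: 7.63
eef_pos: [0.5205, -0.0104, 0.2394]
tool_rot: [0.769, 0.639, 0.0, -0.0]
contact_force: [-0.5, -0.1, 0.2]
opening: -0.0
finger_force: 0.2
```

{"name": "play_rows", "arguments": {"targets": [[-1,0,0,-0.1,0],[-1,0,0,-0.2,0],[-1,0,0,-0.35,0],[-1,0,0,-0.5,0],[-1,0,0,-0.65,0],[-1,0,0,-0.65,0]]}}

```text
time: 8.13
eef_pos: [0.5218, -0.0107, 0.3748]
tool_rot: [0.769, 0.639, 0.003, 0.002]
contact_force: [1.7, -0.3, 0.2]
opening: -0.0002
finger_force: 0.0
```

```bash
python3 -c "
from h import *
print(where())
S=cap('scene');W=cap('wrist');p=np.load('p.npy')
cv2.imwrite('pics/r2.png',cv2.resize(np.hstack([rim_view(W,p),rim_view(S,p)])[:,:,::-1],(800,400)))"
```

```text
[116.9  55.5 110.9]
```

View pics/r2.png

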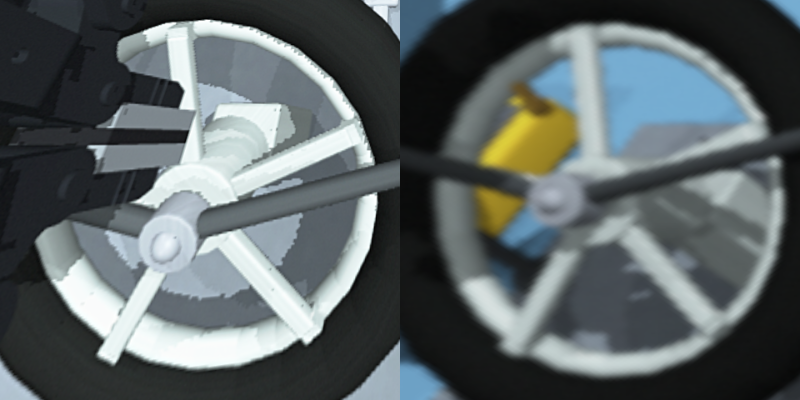

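The face view shows the spokes at about +6 and -66 degrees, so q is about 42, with the valve upper left near 42 degrees. For the last push I go in close beside the spoke at +6, shallow and at small radius, clear of the valve stem.

```bash
python3 -c "
from h import *
for t in [(48,-25,1.5)]: print(t,move(*t))"
```

```text
(48, -25, 1.5) [-0.399 -0.027  0.623]
```

{"name": "play_rows", "arguments": {"targets": [[-1,-0.1,-0.01,0,0],[-1,-0.25,-0.02,0.1,0],[-1,-0.4,-0.03,0.2,0],[-1,-0.4,-0.03,0.3,0],[-1,-0.4,-0.03,0.4,0],[-1,-0.4,-0.03,0.45,0],[-1,-0.4,-0.03,0.45,0]]}}

```text
time: 8.82
eef_pos: [0.4988, -0.0887, 0.2771]
tool_rot: [0.769, 0.639, -0.001, -0.002]
contact_force: [-0.2, 0.4, -0.4]
opening: -0.0
finger_force: 0.0
```

```bash
python3 -c "
from h import *
print(where())
for t in [(48,-25,1.5),(50,10,1.5)]: print(t,move(*t))
W=cap('wrist');p=np.load('p.npy')
cv2.imwrite('pics/r3.png',cv2.resize(np.hstack([rim_view(W,p),W['img'][:,80:560]])[:,:,::-1],(800,400)))"
```

```text
[ 67.8 -25.3  26. ]
(48, -25, 1.5) [0.001 0.012 0.157]
(50, 10, 1.5) [0.176 0.003 0.151]
```

View pics/r3.png

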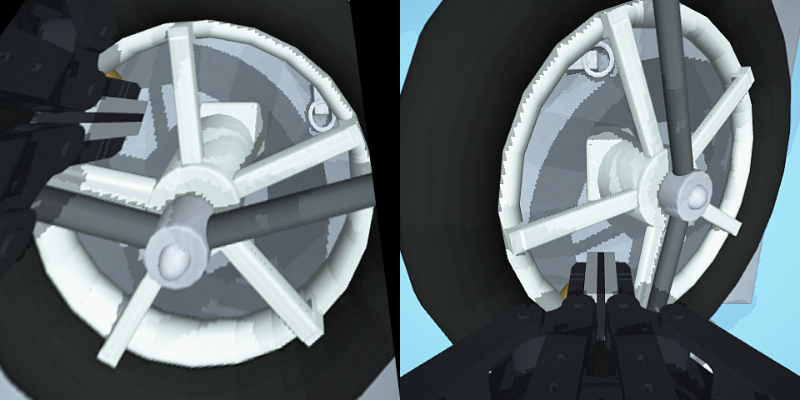

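The finger hovers left of the upper spoke (tip near (143,118) in the left panel), and the brass valve is visible at (110,72), uphill and outside the finger. I descend and push gently.

{"name": "play_rows", "arguments": {"targets": [[-1,0,0.01,0.05,0],[-1,0,0.012,0.1,0],[-1,0,0.012,0.13,0],[-1,0,0.012,0.157,0],[-1,0,0.012,0.157,0]]}}

```text
time: 9.28
eef_pos: [0.5017, -0.0893, 0.2471]
tool_rot: [0.769, 0.639, -0.0, -0.001]
contact_force: [-0.5, -0.2, -0.0]
opening: -0.0006
finger_force: 0.0
```

{"name": "play_rows", "arguments": {"targets": [[-1,0.015,0,0,0],[-1,0.03,-0.001,-0.001,0],[-1,0.045,-0.002,-0.002,0],[-1,0.06,-0.003,-0.003,0],[-1,0.075,-0.004,-0.003,0],[-1,0.09,-0.005,-0.004,0],[-1,0.105,-0.006,-0.004,0],[-1,0.12,-0.007,-0.005,0],[-1,0.135,-0.008,-0.005,0],[-1,0.15,-0.009,-0.006,0],[-1,0.165,-0.009,-0.006,0],[-1,0.165,-0.009,-0.006,0]]}}

```text
time: 10.28
eef_pos: [0.5066, -0.0557, 0.2494]
tool_rot: [0.769, 0.639, 0.0, -0.0]
contact_force: [-0.0, -1.0, 0.3]
opening: 0.0003
finger_force: 0.3
```

```bash
python3 -c "
from h import *
print(where())
S=cap('scene');W=cap('wrist');p=np.load('p.npy')
cv2.imwrite('pics/r4.png',cv2.resize(np.hstack([rim_view(W,p),rim_view(S,p)])[:,:,::-1],(800,400)))"
```

```text
[50.6  8.6  4.3]
```

View pics/r4.png

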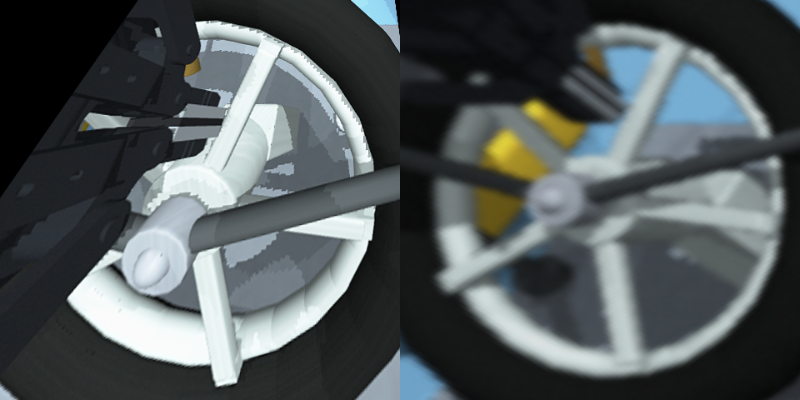

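The spoke is now near -25.5 degrees (left panel (270,45)), so about 10 degrees remain. I push 7 mm more, back off and measure the angle from depth.

{"name": "play_rows", "arguments": {"targets": [[-1,0.01,0,0.004,0],[-1,0.02,0,0.008,0],[-1,0.03,0,0.01,0],[-1,0.035,0,0.01,0],[-1,0.035,0,0.01,0]]}}

```text
time: 10.8
eef_pos: [0.5081, -0.0497, 0.2475]
tool_rot: [0.769, 0.639, 0.0, 0.0]
contact_force: [1.7, -3.1, 2.9]
opening: 0.0002
finger_force: 2.1
```

```bash
cat >> h.py <<'E'
def angle(names=('scene','wrist','top')):
    C,n,u,l=frame(np.load('p.npy')); H=C+.012*n
    for nm in names:
        c=cams.capture(nm); P=cloud(c)-H; a,b,h=P@u,P@l,P@n; r=np.hypot(a,b)
        m=(c['z_map']>0)&(h>0)&(h<.007)&(r>.04)&(r<.088)&(c['img'].min(2)>90)
        t=np.arctan2(-b,a)[m]; z=np.exp(5j*t).mean()
        t0=np.angle(z)/5
        for _ in range(4):   # trimmed
            d=(t-t0+np.pi/5)%(2*np.pi/5)-np.pi/5; k=abs(r[m]*np.sin(d))<.010; t0+=np.mean(d[k])
        print(nm,m.sum(),'conc',round(abs(z),2),'spoke(mod72)',round(np.degrees(t0)%72,2),'q err(36=ok)')
E
python3 -c "
from h import *
print(where()); angle()"
```

```text
[49.2 14.7  2.9]
scene 472 conc 0.94 spoke(mod72) 40.34 q err(36=ok)
wrist 6157 conc 0.96 spoke(mod72) 40.76 q err(36=ok)
top 11 conc 0.98 spoke(mod72) 41.04 q err(36=ok)
```

{"name": "play_rows", "arguments": {"targets": [[-1,0.008,0,0.002,0],[-1,0.015,0,0.004,0],[-1,0.021,0,0.005,0],[-1,0.021,0,0.005,0]]}}

```text
time: 11.28
eef_pos: [0.5086, -0.0456, 0.2464]
tool_rot: [0.769, 0.639, 0.0, 0.0]
contact_force: [2.5, -2.8, 4.3]
opening: -0.0
finger_force: 2.4
```

```bash
python3 -c "
from h import *
print(where()); angle(('scene','wrist'))
C,n,u,l=frame(np.load('p.npy'));H=C+.012*n
for f in ('scene.npy','s1.npy','top.npy'):
    c=np.load(f,allow_pickle=True).item();P=cloud(c);z=P[...,2];P=P-H;a,b,h=P@u,P@l,P@n
    m=(c['z_map']>0)&(a>.14)&(a<.2)&(abs(b)<.03)&(z>.19)&(z<.26)&(c['img'].min(2)>70)
    print(f,m.sum(),[(np.round(v[m].min()*1e3),np.round(np.median(v[m])*1e3,1),np.round(v[m].max()*1e3)) for v in(a,b,h)] if m.any() else '')
"
```

```text
[48.7 18.8  1.9]
scene 458 conc 0.94 spoke(mod72) 35.81 q err(36=ok)
wrist 6315 conc 0.95 spoke(mod72) 36.39 q err(36=ok)
scene.npy 189 [(np.float64(149.0), np.float64(164.6), np.float64(183.0)), (np.float64(-9.0), np.float64(5.3), np.float64(13.0)), (np.float64(-52.0), np.float64(-22.1), np.float64(2.0))]
s1.npy 190 [(np.float64(149.0), np.float64(164.4), np.float64(182.0)), (np.float64(-9.0), np.float64(5.2), np.float64(13.0)), (np.float64(-51.0), np.float64(-22.5), np.float64(3.0))]
top.npy 107 [(np.float64(145.0), np.float64(176.4), np.float64(186.0)), (np.float64(-21.0), np.float64(-0.5), np.float64(8.0)), (np.float64(-47.0), np.float64(-9.6), np.float64(6.0))]
```

{"name": "play_rows", "arguments": {"targets": [[-1,-0.008,0,0,0],[-1,-0.015,0,0,0],[-1,-0.015,0,-0.03,0],[-1,-0.015,0,-0.1,0],[-1,-0.015,0,-0.2,0],[-1,-0.015,0,-0.35,0],[-1,-0.015,0,-0.5,0],[-1,-0.015,0,-0.65,0],[-1,-0.015,0,-0.65,0],[-1,-0.015,0,-0.65,0]]}}

```text
time: 12.22
eef_pos: [0.5079, -0.0484, 0.3778]
tool_rot: [0.769, 0.639, 0.001, 0.001]
contact_force: [1.2, -0.4, -0.8]
opening: -0.0004
finger_force: 0.0
```

```bash
python3 -c "
from h import *
print(where()); angle(('scene','wrist'))
S=cap('scene');W=cap('wrist');p=np.load('p.npy')
cv2.imwrite('pics/r5.png',cv2.resize(np.hstack([rim_view(W,p),S['img'][120:360,200:440].repeat(2,0).repeat(2,1)])[:,:,::-1],(800,400)))"
```

```text
[124.2  15.9 109.5]
scene 517 conc 0.93 spoke(mod72) 35.39 q err(36=ok)
wrist 3440 conc 0.95 spoke(mod72) 35.46 q err(36=ok)
```

View pics/r5.png

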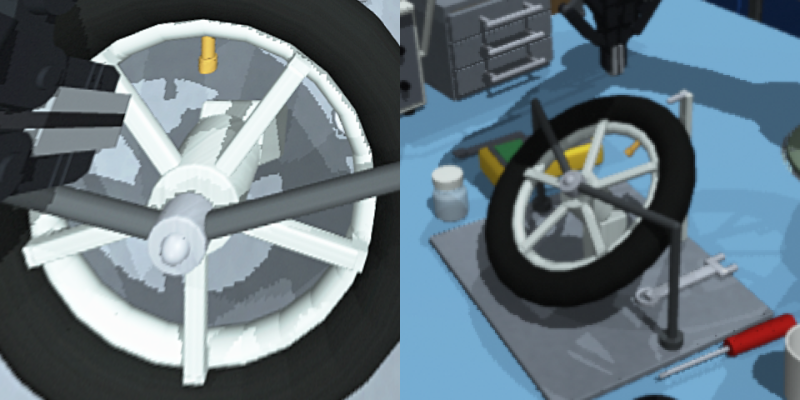

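The valve (207,55) sits midway between the two upper spokes at the top, measured within about 0.6 degrees. The robot is clear of the wheel, so I hand in.

```bash
python3 -c "
from h import *
print(env.job_done())"
```

```text
the job is handed in; nothing more can be done
None
```

The job is handed in: the wheel is set with its valve at the top, about 0.6° off by depth measurement, after three gentle spoke pushes that used about 12 s of the 45 s. The arm is clear of the wheel; I saw no sign of contact with the tyre or valve stem, and I got no verdict back.

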